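Load the cold plates into the topping cool box

ROBOT

A 6-joint arm with a two-finger parallel gripper is mounted at the origin on the work surface. World frame = base frame: x ahead of the robot, y to its left, z up, the work surface at z = 0. Lengths are in m, angles in rad, forces in N, time in s.
With the tool pointing down it reaches from about 0.425 to 0.95 m from the base axis. Payload 3.5 kg.
Tool frame: the origin (TCP) lies at the very end of the fingers, on their centre line; the grasp point (between the pads) lies 19 mm behind it; z points along the fingers, y is the line along which they close (so a half turn about z gives the same grasp; the last joint's range is limited). The gripper opens to 85 mm and grips with 20 to 120 N. Pads are 22 mm wide; open, the fingers measure 114 mm over their backs; the gripper's body (76 mm by 85 mm) begins 54 mm behind the grasp point. The pads swing forward as they close: fully open they stand 13 mm farther back than shut.
Start: joints at [0.995, 0.286, 1.577, -0, 1.279, -0.15], TCP at [0.279, 0.615, 0.205] pointing down, gripper open.
Joint ranges: [-2.77, 2.77], [-0.9, 2.22], [0.21, 2.48], [-1.53, 4.67], [0.24, 2.81], [-2.84, 2.84]. Speed limits (rad/s): [2.79, 2.79, 3.14, 3.14, 3.14, 3.14].

INTERFACE

Orientations are given as a rotation vector (axis times angle).
In Python, from cell import robot, hand, imaging, ticket, spotter, telemetry gives the robot as it stands. Calls block until the motion is done:
- robot.reach(position, orientation): joint-space move of the TCP to a pose.
- robot.move_l(position, attitude=None, speed=0.15, guard=None): straight line of the TCP; attitude=None keeps the orientation; speed is the mean speed in m/s. With guard (N) it stops when the force on the tool has changed by that much, and returns True; else False.
- robot.movej(angles): joint-space move.
- hand.gripper_open() and hand.close_gripper(effort=None): open the fingers fully, or close them until they stop; effort is the grip in N (None keeps the last).
- robot.pause(seconds).
- robot.solve_ik(position, orientation): joint angles nearest the present ones, or None.
- imaging.snapshot(name): name is "scene" or "top"; returns (picture, depth): 480x640x3 uint8, red, green, blue; 480x640 float32, m along the optical axis (not along the pixel's ray), 0 where there is no reading.
- imaging.camera_params(name): a dict with "intrinsics" (3x3 intrinsics, pixels), "xyz" and "attitude" of the camera in the world. Camera axes: x right, y down, z forward; pixel columns grow to the right and rows downward; lengths in m; the calibration is good to about 2 mm. A picture is of the moment at which its call begins. camera_params takes no time and is no camera call.
A pose or a line that the arm cannot do raises robot.PlanningError and nothing moves.
- ticket.finish_job(): hands the job in; it is judged then, once.
Trained networks look in the newest picture that a camera, given by its name, has taken for a name from the list of things; names that differ only in an ending like _2 or _b are one class to them, and where a whole thing is asked for, a point or a joint stands for the part that bears it (a point fixed in the world has none). Each returns a list of dicts, best first, with "conf" (0 to 1); they miss things now and then, are a little off and sometimes report something else, mostly with a low value. They report only what shows in the picture. A call takes as long as a camera call. They do not tell look-alikes from the thing itself.
- spotter.recognise(camera, label): "bbox" ([left, top, right, bottom] in pixels, round what is visible of it).
Readings, each from a call of its own:
- telemetry.read_time(): time.
- telemetry.read_qpos(): joint angles.
- telemetry.read_qd(): joint speeds.
- telemetry.read_joint_efforts(): joint torques, N m.
- telemetry.read_eef_pos(): TCP position.
- telemetry.read_tool_rot(): TCP orientation.
- telemetry.read_ft_force(): force on the tool from outside, world axes, zero at the start.
- telemetry.read_torque(): the same for the moment, N m.
- telemetry.read_opening(): finger opening in m.
- telemetry.read_grip_force(): force on a finger pad.
Only numpy, scipy, OpenCV 4.12 (cv2) and the standard library are available. Lean on these libraries where they do the work, as an engineer would, in place of code of your own. Each camera call takes 0.05 s, during which the arm holds its last target. There are 200 camera calls.

TASK

Get the topping cool box ready for service: swing its lid open by the side bar, slide every cold plate that is out on the counter, nose first with the grab fin left outside, flat into a slot of its own under the shelf inside the box until it is fully home against the far wall, and then shut the lid all the way. Do not knock over the small jar or the cup that stand by the plates.

Things in the scene. Friction and masses are not known exactly. Their poses are not given: they have to be found in the camera images.
- chest: low steel cool box fixed to the counter, 250 deep (x) x 312 wide (y) x 64 high, walls and floor 6 mm, hinged lid on top. Origin: centre of its underside, x from near to far wall. Inside, a shelf (underside 23, top 29 mm up) runs its full width from x = +41 to the far wall's inner face at +119 mm; below it are 4 slots. The near bay (x -119 to +41 mm) is open: a plate lies flat in it
- slot0 (a point): floor-level centre of the mouth of slot 0: 67 wide (box y), 17 high, 78 mm deep towards the box's far wall (+x); neighbours 71 mm apart. The mouth is at x = +41, z = +6 mm in the box frame. A plate fully home has its origin 18 mm past (+x of) this point, 42 mm of it with the fin sticking out
- slot1 (a point): floor-level centre of the mouth of slot 1: 67 wide (box y), 17 high, 78 mm deep towards the box's far wall (+x); neighbours 71 mm apart. The mouth is at x = +41, z = +6 mm in the box frame. A plate fully home has its origin 18 mm past (+x of) this point, 42 mm of it with the fin sticking out
- slot2 (a point): floor-level centre of the mouth of slot 2: 67 wide (box y), 17 high, 78 mm deep towards the box's far wall (+x); neighbours 71 mm apart. The mouth is at x = +41, z = +6 mm in the box frame. A plate fully home has its origin 18 mm past (+x of) this point, 42 mm of it with the fin sticking out
- slot3 (a point): floor-level centre of the mouth of slot 3: 67 wide (box y), 17 high, 78 mm deep towards the box's far wall (+x); neighbours 71 mm apart. The mouth is at x = +41, z = +6 mm in the box frame. A plate fully home has its origin 18 mm past (+x of) this point, 42 mm of it with the fin sticking out
- lid (a joint): angle of the box's lid (rad): 0 shut, 1.57 upright, stops at 1.9. A stiff hinge along the top edge of the far wall: the lid stays where it is left. The lid is a white slab 250 x 312 x 10 mm
- lid_handle (a point): grip point of the lid's handle: round black bar, 14 mm thick, 80 mm long, sticking out sideways (box's -y) from the lid's right-hand edge, 120 mm from the hinge line towards the near edge, its axis 5 mm above the lid's underside. The point is on the bar's axis, 58 mm out from the lid's edge. Pinched across, the bar turns between the fingers as the lid swings
- lid_hinge (a point): midpoint of the lid's hinge line, 125 mm along the box's +x from its origin and 64.5 mm above its underside; the hinge runs along the box's y
- plate0: white rigid cold plate (3 or 4 are out; an absent one reads None), slab 120 long (x) x 64 wide (y) x 14 thick, 0.22 kg. On top near its -x end an upright grab fin: 30 long (x), 12 wide (y: pinch here), 30 tall, centred 39 mm to -x of the origin, top 44 mm over the underside. The +x end is the nose (last 10 mm: 56 wide, 10 thick). Origin: centre of slab's underside, z up
- plate1: white rigid cold plate (3 or 4 are out; an absent one reads None), slab 120 long (x) x 64 wide (y) x 14 thick, 0.22 kg. On top near its -x end an upright grab fin: 30 long (x), 12 wide (y: pinch here), 30 tall, centred 39 mm to -x of the origin, top 44 mm over the underside. The +x end is the nose (last 10 mm: 56 wide, 10 thick). Origin: centre of slab's underside, z up
- plate2: white rigid cold plate (3 or 4 are out; an absent one reads None), slab 120 long (x) x 64 wide (y) x 14 thick, 0.22 kg. On top near its -x end an upright grab fin: 30 long (x), 12 wide (y: pinch here), 30 tall, centred 39 mm to -x of the origin, top 44 mm over the underside. The +x end is the nose (last 10 mm: 56 wide, 10 thick). Origin: centre of slab's underside, z up
- plate3: white rigid cold plate (3 or 4 are out; an absent one reads None), slab 120 long (x) x 64 wide (y) x 14 thick, 0.22 kg. On top near its -x end an upright grab fin: 30 long (x), 12 wide (y: pinch here), 30 tall, centred 39 mm to -x of the origin, top 44 mm over the underside. The +x end is the nose (last 10 mm: 56 wide, 10 thick). Origin: centre of slab's underside, z up
- shaker: small clear jar with a white cap, 38 mm across, 62 mm tall, standing among the plates; origin: centre of its underside
- sauce_cup: small white cup, 54 mm across, 40 mm tall; origin: centre of its underside
There are look-alikes about, which are no part of the job. Leave any black look-alike of the plate0 alone. What is shaped like the plate1 but black is not meant.

How it is judged:
On the way, in this order (a step that is already met when the one before it is completed fails the run):
1. the lid is opened (past 1.2 rad) (value of joint lid above 1.2 rad), for 0.2 s.
2. every plate lies flat and fully home in a slot (x of plate0 in the frame of chest between 0.052 and 0.07 m and y of plate0 in the frame of chest between -0.12 and 0.12 m and z of each of plate0, plate1, plate2, plate3 in the frame of chest below 0.012 m and angle between the x axis of each of plate0, plate1, plate2, plate3 and the x axis of chest, either way round below 0.1 rad and angle between each of plate0, plate1, plate2, plate3's own z axis and vertical below 0.1 rad and x of plate1 in the frame of chest between 0.052 and 0.07 m and y of plate1 in the frame of chest between -0.12 and 0.12 m and x of plate2 in the frame of chest between 0.052 and 0.07 m and y of plate2 in the frame of chest between -0.12 and 0.12 m and x of plate3 in the frame of chest between 0.052 and 0.07 m and y of plate3 in the frame of chest between -0.12 and 0.12 m), for 0.2 s.
At the end, for the whole second after the job is handed in: Every plate present lies flat in a slot under the shelf, nose first, within 7 mm of the far wall (its origin past x = 52 mm in the box's frame, underside less than 12 mm above the box's underside, square and level within 0.1 rad), at rest, and the lid is shut (below 0.05 rad) (all of step 2 and value of joint lid below 0.05 rad and velocity of joint lid below 0.05 rad/s and linear speed of each of plate0, plate1, plate2, plate3 below 0.02 m/s); the robot touches nothing.
It fails at once if the small jar or the cup by the plates is knocked over (angle between any of shaker, sauce_cup's own z axis and vertical above 0.6 rad).
Of plate0, plate1, plate2, plate3 only 3 to 4 are there at a start; the rules pass over those that are not, and their reading is None.
At some moment in a run one of plate0, plate1, plate2, plate3 may be knocked a few centimetres aside while the robot is not near it.
It also fails if it takes over 210 s, if anything falls off the work surface, if the arm or the gripper's body presses on something with over 40 N, if the wrist force passes 120 N, or if a joint passes its speed limit or range.

## Working session

There is one attempt and no reset: what is moved stays moved. The work goes in short steps, each a Python script; the robot and the scene stay as the last script left them, time stands still between calls to the robot, and variables do not carry over. Pictures are saved under pics/ and viewed, at most 14 in all, crops included, and the job is handed in when it is done.

```bash
ls; mkdir -p pics; cat > h.py <<'E'
import numpy as np, cv2
from scipy.spatial.transform import Rotation as R
from cell import robot, hand, imaging, ticket, spotter, telemetry
def snap(c,name=None):
    im,d=imaging.snapshot(c)
    if name: cv2.imwrite(f'pics/{name}.png',im[...,::-1])
    return im,d
def cloud(c,d):
    p=imaging.camera_params(c);K=np.array(p['intrinsics']);v,u=np.mgrid[:480,:640]
    ray=np.stack([(u-K[0,2])/K[0,0],(v-K[1,2])/K[1,1],np.ones_like(u)],-1)
    a=np.array(p['attitude']); M=R.from_rotvec(a).as_matrix() if a.size==3 else a
    return (ray*d[...,None])@M.T+np.array(p['xyz'])
E
python3 - <<'E'
from h import *
for c in ('scene','top'):
    im,d=snap(c,c+'0'); print(c,imaging.camera_params(c)); np.save(c+'0.npy',cloud(c,d))
    np.save(c+'d.npy',d)
    for l in ('plate0','chest','lid_handle','shaker','sauce_cup'):
        print(l,[(round(x['conf'],2),[int(b) for b in x['bbox']]) for x in spotter.recognise(c,l)])
E
```

```text
pics
scene {'intrinsics': array([[533.33080782,   0.        , 321.83324053],
       [  0.        , 533.33080782, 239.00318429],
       [  0.        ,   0.        ,   1.        ]]), 'xyz': array([1.10053443, 0.45442085, 0.95926479]), 'attitude': array([-1.25494509, -2.39265776,  0.87600725])}
plate0 [(0.93, [158, 206, 207, 235]), (0.82, [208, 164, 257, 195]), (0.79, [213, 233, 258, 287]), (0.69, [243, 121, 286, 152]), (0.63, [260, 195, 314, 243])]
chest [(0.59, [281, 218, 488, 407]), (0.55, [227, 198, 246, 226])]
lid_handle [(0.96, [284, 217, 490, 391])]
shaker [(0.82, [229, 195, 244, 226])]
sauce_cup [(0.79, [165, 275, 188, 305])]
top {'intrinsics': array([[524.67882939,   0.        , 317.06490543],
       [  0.        , 524.67882939, 235.76203032],
       [  0.        ,   0.        ,   1.        ]]), 'xyz': array([ 0.32850668, -0.00910983,  1.23172576]), 'attitude': array([-2.12281123,  2.17338383, -0.14619026])}
plate0 [(0.95, [427, 235, 469, 291]), (0.93, [349, 161, 388, 213]), (0.84, [423, 168, 474, 218]), (0.78, [455, 317, 487, 374]), (0.66, [352, 224, 380, 279])]
chest [(0.8, [145, 143, 318, 276])]
lid_handle [(0.98, [142, 146, 318, 265])]
shaker [(0.67, [399, 218, 416, 235])]
sauce_cup [(0.73, [375, 110, 398, 135])]
```

View pics/top0.png

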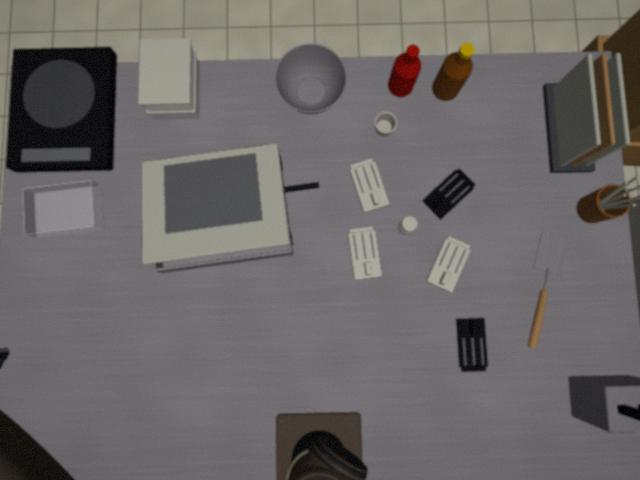

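View pics/scene0.png

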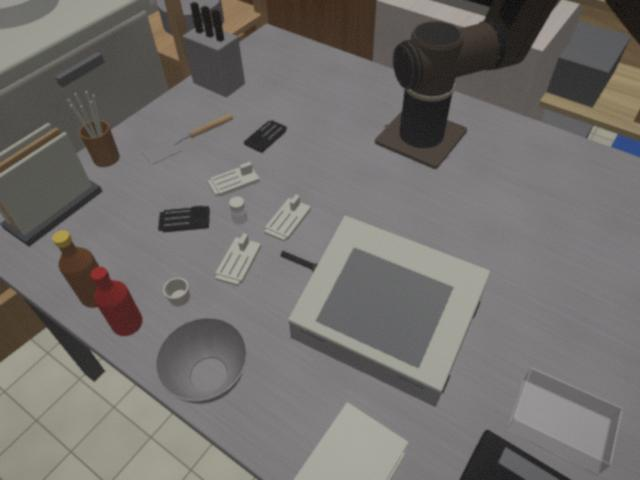

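Top image: the white plates sit at (369,185), (365,252) and (449,264), each with its fin at the lower, robot-side end. The black look-alikes are at (449,193) and (471,344). The task wants white ones, so the three white plates are meant. The jar is at (408,225), the cup at (385,124), and the box is closed with its bar at (303,187). I'll confirm with one crop and measure.

```bash
cat >> h.py <<'E'
def rect(P):
    # min-area rect: centre, yaw of long axis, (long, short)
    (c,s,a)=cv2.minAreaRect((P[:,:2]*1000).astype(np.float32)); a=np.deg2rad(a)
    if s[0]<s[1]: s=s[::-1]; a+=np.pi/2
    return np.array(c)/1000,a,s
def plates(im,C,box=None):
    out=[]; g=im.astype(int)
    m=((C[...,2]>0.006)&(C[...,2]<0.06)&(g.min(-1)>70)).astype(np.uint8)
    n,L,S,_=cv2.connectedComponentsWithStats(m)
    for i in range(1,n):
        if not 250<S[i,4]<4000: continue
        P=C[L==i]; c,a,s=rect(P)
        if not(95<s[0]<150 and 50<s[1]<85): continue
        F=P[P[:,2]>0.03]
        if len(F)<3: continue
        f=F[:,:2].mean(0); d=c-f
        if d@[np.cos(a),np.sin(a)]<0: a+=np.pi
        a=(a+np.pi)%(2*np.pi)-np.pi
        out.append(dict(c=c,yaw=a,s=s,fin=f,n=int(S[i,4]),z=np.median(P[:,2]),px=S[i,:4].tolist()))
    return out
E
python3 - <<'E'
from h import *
np.set_printoptions(precision=4,suppress=True)
for c in ('top','scene'):
    im=cv2.imread(f'pics/{c}0.png'); C=np.load(c+'0.npy')
    for p in plates(im,C): print(c,p)
    H=C[...,2]; v=(H>0.06)&(H<0.09)
    if c=='top': v[:,:135]=0; v[:130]=0; v[:,330:]=0; v[290:]=0
    else: v[:210]=0; v[:,:270]=0; v[395:]=0;v[:,500:]=0
    m=v.astype(np.uint8); m=cv2.morphologyEx(m,cv2.MORPH_OPEN,np.ones((9,9)))
    P=C[m>0]; print('lid',len(P),rect(P),np.median(P[:,2]), np.linalg.lstsq(np.c_[P[:,:2],np.ones(len(P))],P[:,2],rcond=None)[0])
    hm=(H>0.04)&(H<0.09)&(im.max(-1)<60)
    if c=='top': hm[:,:285]=0;hm[:,325:]=0;hm[:170]=0;hm[200:]=0
    else: hm[:,:278]=0;hm[:,318:]=0;hm[:245]=0;hm[275:]=0
    P=C[hm]; print('bar',len(P),P.min(0),P.max(0),rect(P))
im=cv2.imread('pics/top0.png'); cv2.imwrite('pics/crop.png',cv2.resize(im[100:390,270:500],None,fx=2,fy=2,interpolation=cv2.INTER_CUBIC))
C=np.load('top0.npy'); 
for r in ((375,110,398,135),(399,218,416,235)):
    Q=C[r[1]:r[3],r[0]:r[2]].reshape(-1,3); Q=Q[Q[:,2]>.02]; print(Q.mean(0),Q.min(0),Q.max(0))
E
```

```text
top {'c': array([ 0.6204, -0.1338]), 'yaw': np.float64(0.285664573538595), 's': (120.70279693603516, 64.40569305419922), 'fin': array([ 0.5817, -0.1443]), 'n': 1318, 'z': np.float64(0.012974872464703524), 'px': [350, 158, 40, 54]}
top {'c': array([ 0.4593, -0.118 ]), 'yaw': np.float64(0.10790620239680448), 's': (122.56034851074219, 64.46263122558594), 'fin': array([ 0.4189, -0.1216]), 'n': 1380, 'z': np.float64(0.012757685443308797), 'px': [349, 226, 33, 54]}
top {'c': array([ 0.4273, -0.3155]), 'yaw': np.float64(-0.46943220955495946), 's': (120.75677490234375, 67.05218505859375), 'fin': array([ 0.3929, -0.2962]), 'n': 1398, 'z': np.float64(0.012983631091406433), 'px': [427, 236, 44, 56]}
lid 2233 (array([0.6663, 0.2319]), np.float64(1.678500744804857), (309.8924255371094, 56.07917404174805)) 0.08064868536875203 [-0.3049 -0.036   0.2918]Traceback (most recent call last):
  File "<stdin>", line 14, in <module>
    return umr_minimum(a, axis, None, out, keepdims, initial, where)
ValueError: zero-size array to reduction operation minimum which has no identity
```

```bash
cat > lid.py <<'E'
from h import *
np.set_printoptions(precision=4,suppress=True)
def lidfit(c,C,seed):
    P=C[seed].reshape(-1,3); P=P[P[:,2]>0.05]
    for t in (.02,.006,.003):
        A=np.c_[P[:,:2],np.ones(len(P))]; k=np.linalg.lstsq(A,P[:,2],rcond=None)[0]
        P=P[abs(A@k-P[:,2])<t]
    k0=k
    n=np.array([-k[0],-k[1],1]); n/=np.linalg.norm(n)
    # hinge direction = horizontal in plane
    y=np.cross([0,0,1],n); y/=np.linalg.norm(y)
    if y[1]<0:y=-y
    x=np.cross(y,n) # towards hinge or back
    if x[0]<0:x=-x
    m=abs(C[...,2]-(C[...,0]*k[0]+C[...,1]*k[1]+k[2]))<.004
    m&=(abs(C[...,:2]-P[:,:2].mean(0)).max(-1)<.25)&(C[...,2]>.05)
    m=cv2.morphologyEx(m.astype(np.uint8),cv2.MORPH_OPEN,np.ones((7,7)))
    Q=C[m>0]; u=Q@x; v=Q@y
    rc=cv2.minAreaRect((np.c_[u,v]*1000).astype(np.float32))
    return k,n,x,y,(u.min(),u.max(),v.min(),v.max()),rc,Q
for c,seed in (('top',np.s_[160:235,165:260]),('scene',np.s_[260:350,340:430])):
    C=np.load(c+'0.npy'); k,n,x,y,e,rc,Q=lidfit(c,C,seed)
    th=np.arccos(n[2]); yaw=np.arctan2(-y[0],y[1])
    far=x*e[1]+y*(e[2]+e[3])/2+n*(Q@n).mean()
    print(c,'angle',th,'yaw',yaw,'ext',e[1]-e[0],e[3]-e[2],rc,'\n farmid',far)
    hinge=far-n*.010
    for s in (.120,):
        p=hinge-x*s-n*(-.005)-y*(.156+.058); print(' hinge',hinge,'bar pred',p)
    im=cv2.imread(f'pics/{c}0.png'); m=(im.max(-1)<70)&(np.linalg.norm(C-p,axis=-1)<.05)
    B=C[m]; print(' bar pts',len(B),B.mean(0),B.min(0),B.max(0))
im=cv2.imread('pics/top0.png'); cv2.imwrite('pics/crop.png',cv2.resize(im[100:390,270:500],None,fx=2,fy=2,interpolation=cv2.INTER_CUBIC))
C=np.load('scene0.npy'); 
for p in plates(cv2.imread('pics/scene0.png'),C): print(p)
C=np.load('top0.npy'); 
for r in ((375,110,398,135),(399,218,416,235)):
    Q=C[r[1]:r[3],r[0]:r[2]].reshape(-1,3); Q=Q[Q[:,2]>.02]; print(Q.mean(0),Q.min(0),Q.max(0))
E
python3 lid.py
```

```text
top angle 0.27234316612134846 yaw 0.1339241258298464 ext 0.19392950372601475 0.2623436774054271 ((573.679931640625, 160.56947326660156), (263.570068359375, 191.75355529785156), 87.27481079101562) 
 farmid [0.6891 0.2512 0.0736]
 hinge [0.6864 0.2508 0.064 ] bar pred [0.6018 0.0235 0.1011]
 bar pts 195 [0.5949 0.0252 0.105 ] [ 0.5843 -0.0126  0.0974] [0.6053 0.0625 0.111 ]
scene angle 0.25111602495322644 yaw 0.10127688306847868 ext 0.2330192072604968 0.3031846284683018 ((536.6436157226562, 157.92137145996094), (231.0919647216797, 303.4891662597656), 0.6654376983642578) 
 farmid [0.675  0.2267 0.0802]
 hinge [0.6725 0.2264 0.0706] bar pred [0.5797 0.0019 0.1052]
 bar pts 143 [0.6006 0.0189 0.105 ] [ 0.5903 -0.0109  0.0993] [0.6086 0.0475 0.1095]
{'c': array([ 0.4301, -0.3126]), 'yaw': np.float64(-0.4524883797515482), 's': (121.85014343261719, 71.43810272216797), 'fin': array([ 0.3967, -0.2941]), 'n': 911, 'z': np.float64(0.012683922907653189), 'px': [207, 162, 52, 34]}
{'c': array([ 0.4591, -0.1165]), 'yaw': np.float64(0.10542684103383282), 's': (125.32532501220703, 67.08544921875), 'fin': array([ 0.4233, -0.119 ]), 'n': 1088, 'z': np.float64(0.012724319487556035), 'px': [264, 195, 46, 47]}
{'c': array([ 0.6219, -0.1326]), 'yaw': np.float64(0.27799490262576176), 's': (124.57418823242188, 66.85131072998047), 'fin': array([ 0.5861, -0.1415]), 'n': 1286, 'z': np.float64(0.012658886855740459), 'px': [215, 234, 46, 52]}
[ 0.7525 -0.1719  0.0724] [ 0.3285 -0.2011  0.0203] [ 0.7912 -0.0091  1.2317]
[ 0.5128 -0.2138  0.0534] [ 0.4973 -0.2304  0.0207] [ 0.5284 -0.1993  0.0665]
```

```bash
sleep 3; ls pics
```

```text
crop.png
scene0.png
top0.png
```

```bash
cat > lid2.py <<'E'
from h import *
np.set_printoptions(precision=4,suppress=True)
for c,bb,s in (('top',(138,138,292,266),1),('scene',(284,217,492,395),1)):
    im=cv2.imread(f'pics/{c}0.png').astype(int);C=np.load(c+'0.npy')
    M=np.zeros(im.shape[:2],bool); M[bb[1]:bb[3],bb[0]:bb[2]]=1
    w=M&(im.min(-1)>135)&(C[...,2]>.055)&(C[...,2]<.2)
    n,L,S,_=cv2.connectedComponentsWithStats(w.astype(np.uint8)); w=L==1+np.argmax(S[1:,4])
    P=C[cv2.erode(w.astype(np.uint8),np.ones((3,3)))>0]
    for t in (.01,.004,.003,.003):
        A=np.c_[P[:,:2],np.ones(len(P))]; k=np.linalg.lstsq(A,P[:,2],rcond=None)[0]; r=A@k-P[:,2]; P=P[abs(r)<t]
    Q=C[w]; r=Q[:,2]-np.c_[Q[:,:2],np.ones(len(Q))]@k
    n=np.array([-k[0],-k[1],1]); n/=np.linalg.norm(n)
    y=np.cross(n,[0,0,1]);y/=np.linalg.norm(y); y*=np.sign(y[1]); x=np.cross(y,n)
    Q=Q[abs(r)<.006]; rc=cv2.minAreaRect((np.c_[Q@x,Q@y]*1000).astype(np.float32))
    (cu,cv),(a,b),ang=rc
    o=x*cu/1000+y*cv/1000+n*(P@n).mean()
    print(c,len(P),len(Q),'resid',abs(r).mean(),'ang',np.arccos(n[2]),'yaw',np.arctan2(-y[0],y[1]),rc,'centre',o)
    far=o+x*.125-n*.010; print('  hinge',far,'bar',far-x*.12+n*.005-y*.214, 'x',x)
E
python3 lid2.py
```

```text
top 4550 6793 resid 0.0016083595486821411 ang 0.26166127303359893 yaw 0.11843309484331228 ((542.9555053710938, 151.68206787109375), (306.7679748535156, 248.12576293945312), 89.8585433959961) centre [0.5684 0.2204 0.106 ]
  hinge [0.6858 0.2344 0.0641] bar [0.5972 0.0083 0.0999] x [ 0.9592  0.1141 -0.2587]
scene 7766 10215 resid 0.0014509082272177421 ang 0.26264201531258513 yaw 0.11625681609461143 ((543.2901000976562, 152.00270080566406), (310.83062744140625, 247.8740234375), 89.92923736572266) centre [0.5694 0.2195 0.1058]
  hinge [0.6867 0.2332 0.0636] bar [0.5977 0.0074 0.0996] x [ 0.9592  0.112  -0.2596]
```

View pics/crop.png

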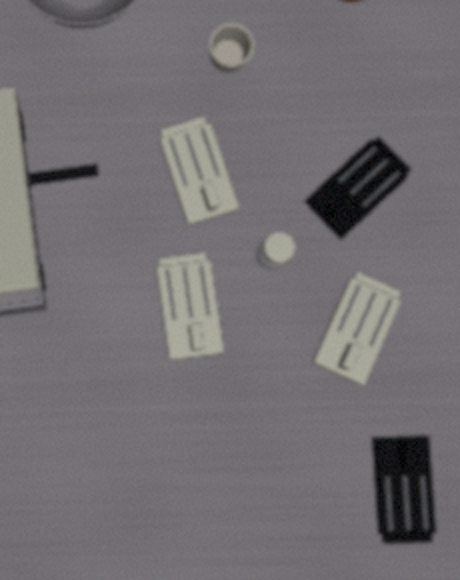

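The crop confirms three white plates and two black look-alikes at top-image (449,193) and (471,344), which I'll leave alone. The lid is ajar at about 0.26 rad, and both cameras agree on the box pose. Next I open the lid.

```bash
cat >> h.py <<'E'
H=np.array([.6863,.2338,.0645]); PSI=.117
ux=np.array([np.cos(PSI),np.sin(PSI),0]); uy=np.array([-np.sin(PSI),np.cos(PSI),0]); uz=np.array([0,0,1.])
BAR_R=R
def down(psi):
    y=np.array([np.cos(psi),np.sin(psi),0]); z=np.array([0,0,-1.])
    return R.from_matrix(np.c_[np.cross(y,z),y,z]).as_rotvec()
def best(pos,psi):
    q0=None
    o=[]
    for k in (psi,psi+np.pi):
        q=robot.solve_ik(list(pos),list(down(k)))
        if q is not None: o.append((abs(q[5]),k))
    return min(o)[1]
def bar(t): return H-uy*.214+ux*(-.12*np.cos(t)+.005*np.sin(t))+uz*(.12*np.sin(t)+.005*np.cos(t))-uz*.019
def state(): 
    print('t',round(telemetry.read_time(),1),'p',np.round(telemetry.read_eef_pos(),4),'F',np.round(telemetry.read_ft_force(),1),'op',round(telemetry.read_opening(),4),'grip',np.round(telemetry.read_grip_force(),1))
E
python3 - <<'E'
from h import *
b=bar(.262); k=best(b,PSI); print(k,b); o=down(k)
robot.reach(b+uz*.12,o); robot.move_l(b+uz*.05); 
print(robot.move_l(b,speed=.08,guard=15)); hand.close_gripper(40); state()
for t in np.arange(.36,1.73,.1):
    robot.move_l(bar(t),speed=.12)
    F=telemetry.read_ft_force(); 
    if np.linalg.norm(F)>70: print('force',t,F); break
state(); hand.gripper_open(); state()
p=np.array(telemetry.read_eef_pos()); robot.move_l(p+uz*.13); 
robot.reach([.42,-.02,.35],o); 
for c in ('top','scene'):
    im,d=snap(c,c+'1'); np.save(c+'1.npy',cloud(c,d))
E
```

```text
0.117 [0.59745467 0.00788428 0.08141091]
False
t 5.2 p [0.5974 0.0079 0.0814] F [ 0.2 -0.9 -0.1] op 0.0005 grip 0.0
t 8.7 p [0.7265 0.0231 0.1643] F [ 0.4 -0.   0.6] op 0.0002 grip 0.0
t 9.5 p [0.7268 0.0231 0.1646] F [ 0.3 -0.1  0.6] op 0.0855 grip 0.0
```

View pics/top1.png

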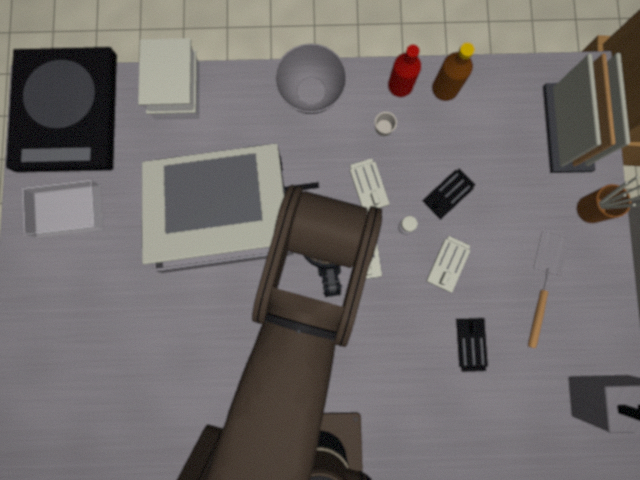

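View pics/scene1.png

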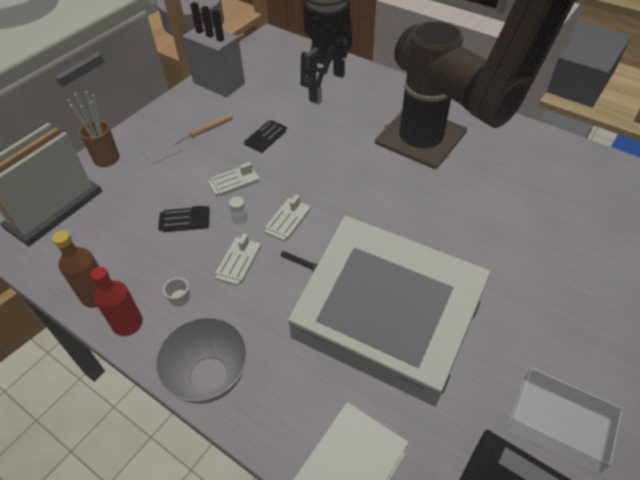

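The gripper closed to 0, so it missed the bar and the lid hasn't moved. I'll return to the grasp pose and look.

```bash
python3 - <<'E'
from h import *
b=bar(.262); o=down(PSI)
robot.reach(b+uz*.12,o); robot.move_l(b+uz*.03); state(); print(telemetry.read_tool_rot(),o)
im,d=snap('scene'); C=cloud('scene',d); np.save('scene2.npy',C)
cv2.imwrite('pics/g1.png',cv2.resize(im[60:360,200:500,::-1],(780,590)))
E
```

```text
t 13.5 p [0.5983 0.0076 0.113 ] F [-0.3  0.6  0.2] op 0.0852 grip 0.0
[2.08643475e+00 2.34566476e+00 2.23313163e-03] [2.08776117 2.3475216  0.        ]
```

View pics/g1.png

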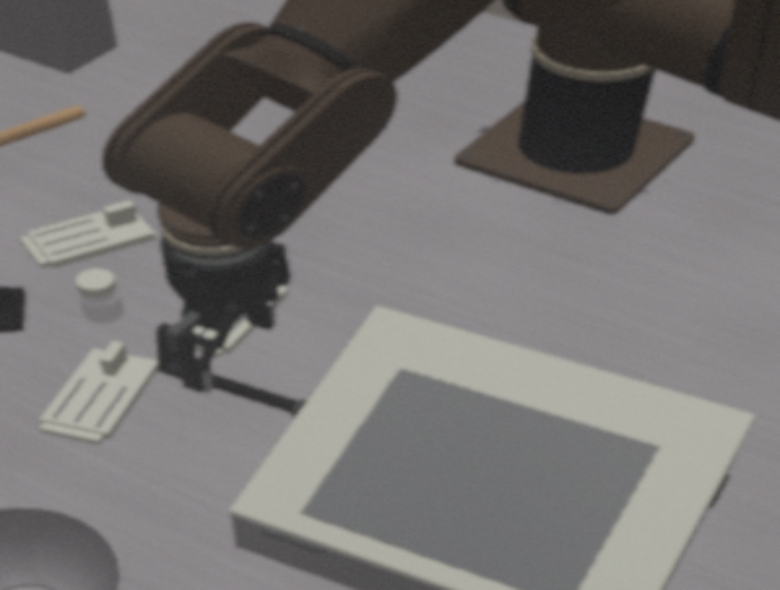

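```bash
python3 - <<'E'
from h import *
p=imaging.camera_params('scene');K=p['intrinsics'];M=R.from_rotvec(p['attitude']).as_matrix()
def pr(X):
    q=M.T@(np.array(X)-p['xyz']); q=K@(q/q[2]); return [round((q[0]-200)*2.6),round((q[1]-60)*1.967)]
t=np.array(telemetry.read_eef_pos())
for n,X in dict(tcp=t,fing_p=t+ux*.05,fing_m=t-ux*.05,p2=t+uy*.05,bar=bar(.262)+uz*.019,tip=bar(.262)+uz*.019-uy*.022).items(): print(n,pr(X))
C=np.load('scene2.npy'); 
D=np.linalg.norm(C-(t+uz*.03),axis=-1); Q=C[D<.09]; Q=Q[Q[:,2]>.108]
# tool-frame: along ux, uy, z
L=np.c_[(Q-t)@ux,(Q-t)@uy,Q[:,2]-t[2]]
for lo in range(-10,80,10):
    s=L[(L[:,2]*1000>=lo)&(L[:,2]*1000<lo+10)]
    if len(s): print(lo,len(s),np.round(s.min(0)*1000),np.round(s.max(0)*1000),np.round(np.median(s,0)*1000))
E
```

```text
tcp [234, 379]
fing_p [200, 414]
fing_m [266, 346]
p2 [290, 397]
bar [236, 387]
tip [212, 379]
-10 120 [-44. -15.  -5.] [ 7. 81. -0.] [-19.  68.  -3.]
0 77 [-61.  58.   0.] [-24.  78.   8.] [-43.  65.   3.]
30 5 [-43.  -6.  38.] [49.  7. 40.] [-42.   1.  38.]
40 54 [-48.  -9.  40.] [57. 11. 50.] [-41.   4.  46.]
50 81 [-55. -11.  50.] [59. 12. 60.] [-40.   6.  55.]
60 56 [-46.  -8.  60.] [58. 12. 70.] [-40.   6.  65.]
70 42 [-48.  -6.  70.] [58. 12. 79.] [-42.   6.  74.]
```

Finger tips appear about 30 mm above the reported TCP. I'll check this with a guarded table touch, gripper closed.

```bash
python3 - <<'E'
from h import *
o=down(PSI); p=np.array(telemetry.read_eef_pos()); robot.move_l(p+uz*.1)
robot.reach([.5,.0,.12],o); hand.close_gripper(30); robot.move_l([.5,.0,.03],speed=.1,guard=8)
print(robot.move_l([.5,.0,.001],speed=.02,guard=5)); state()
C=None
im,d=snap('scene'); C=cloud('scene',d); t=np.array(telemetry.read_eef_pos())
Q=C[np.linalg.norm((C-t)[...,:2],axis=-1)<.05]; 
for lo in range(-5,90,8):
    s=Q[(Q[:,2]*1000>=lo)&(Q[:,2]*1000<lo+8)]-t
    if len(s): print(lo,len(s),np.round(s.min(0)*1000),np.round(s.max(0)*1000))
cv2.imwrite('pics/g2.png',cv2.resize(im[100:300,180:430,::-1],(750,600),interpolation=cv2.INTER_CUBIC))
robot.move_l([.5,0,.15])
E
```

```text
False
t 18.4 p [ 0.5001 -0.      0.0011] F [-0.4 -0.7  0. ] op -0.0003 grip 0.0
-5 450 [-50. -50.  -6.] [49. 18.  2.]
3 6 [-39. -21.   2.] [28. 11.  4.]
19 1 [ 6.  7. 26.] [ 6.  7. 26.]
27 12 [-6.  1. 29.] [13. 11. 34.]
35 24 [-8. -5. 34.] [16. 11. 42.]
43 22 [-5. -4. 42.] [17. 12. 50.]
51 16 [-5.  5. 50.] [15. 12. 58.]
59 9 [-6.  7. 59.] [ 9. 12. 66.]
67 19 [-6.  8. 68.] [30. 14. 74.]
75 56 [-39.  -8.  74.] [34. 16. 82.]
83 36 [-40.  -7.  82.] [42. 16. 90.]
```

View pics/g2.png

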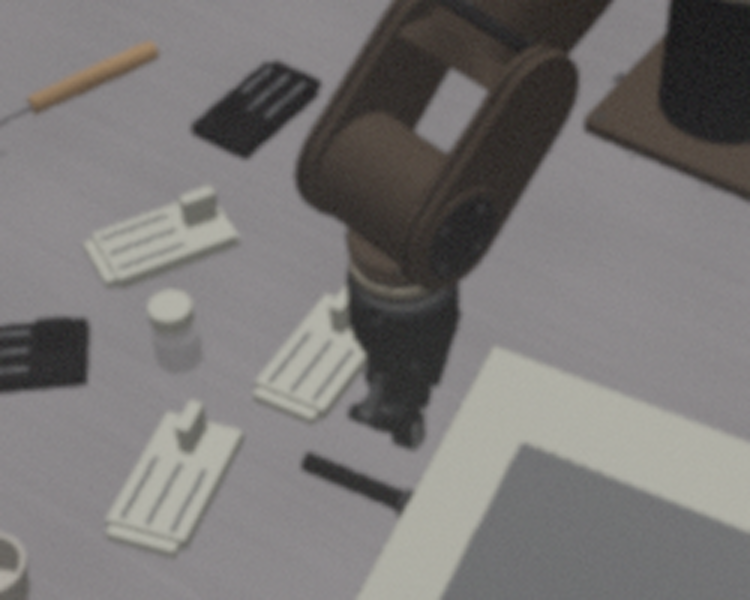

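The tip is floating about 25 mm up at reported z = 0.001. I'll measure the real offset by touching further down.

```bash
python3 - <<'E'
from h import *
robot.move_l([.5,0,.003],speed=.1)
try: print(robot.move_l([.5,.0,-.035],speed=.015,guard=5)); state()
except robot.PlanningError as e: print('PE',e)
robot.move_l([.5,0,.15])
E
```

```text
True
t 22.9 p [ 0.5    -0.     -0.0265] F [-0.5 -0.2  4.5] op 0.0001 grip 1.9
```

The real tip is 26 mm behind the reported TCP, so I'll apply that correction throughout.

```bash
cat >> h.py <<'E'
DZ=np.array([0,0,.026])   # real fingertip = reported TCP + DZ (tool down)
def go(p,**k): return robot.move_l(np.asarray(p)-DZ,**k)
def rch(p,o): return robot.reach(list(np.asarray(p)-DZ),list(o))
def tip(): return np.array(telemetry.read_eef_pos())+DZ
E
python3 - <<'E'
from h import *
b=bar(.262); o=down(PSI); robot.move_l([.5,0,.2]); hand.gripper_open()
rch(b+uz*.12,o); go(b+uz*.05); 
print(go(b,speed=.08,guard=15)); hand.close_gripper(40); state()
if telemetry.read_opening()<.008: raise SystemExit('missed')
for t in np.arange(.36,1.73,.1):
    go(bar(t),speed=.12)
    F=telemetry.read_ft_force(); 
    if np.linalg.norm(F)>70 or telemetry.read_opening()<.008: print('stop',t,F); break
state(); hand.gripper_open(); state()
go(tip()+uz*.13); rch([.45,-.02,.35],o)
robot.movej([-1.2]+list(telemetry.read_qpos()[1:]))
for c in ('top','scene'):
    im,d=snap(c,c+'3'); np.save(c+'3.npy',cloud(c,d))
state()
E
```

```text
False
t 28.1 p [0.5979 0.0079 0.0556] F [ 1.5  0.7 -1.4] op 0.0125 grip 38.9
t 31.6 p [0.7289 0.0233 0.1421] F [-0.7 -0.5  5.6] op 0.0123 grip 41.3
t 32.3 p [0.7268 0.0231 0.1385] F [-0.  -0.   0.2] op 0.0853 grip 0.0
t 36.0 p [ 0.2542 -0.3726  0.3239] F [ 1.1 -0.   0.1] op 0.0853 grip 0.0
```

View pics/top3.png

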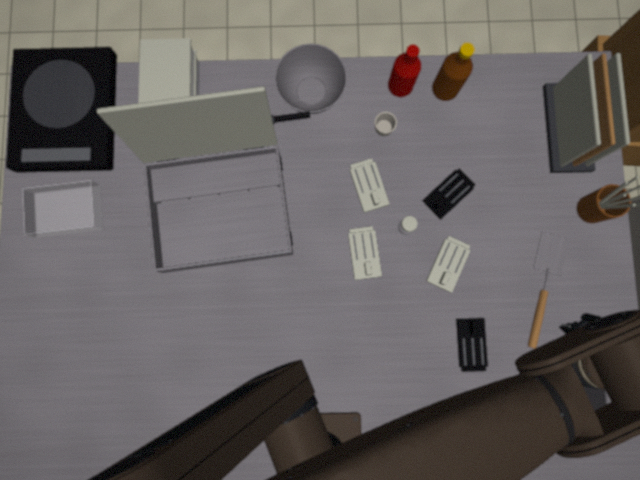

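The lid stands open just past upright, and the box interior shows at (150–290, 150–270) with the shelf along the far wall. Next, the box pose from its rim.

```bash
python3 - <<'E'
from h import *
np.set_printoptions(precision=4,suppress=True)
o0=H-ux*.125
from scipy.optimize import least_squares
for c in ('top','scene'):
    C=np.load(c+'3.npy'); m=(abs(C[...,2]-.063)<.005)
    L=np.stack([(C-o0)@ux,(C-o0)@uy],-1); m&=(abs(L[...,0])<.14)&(abs(L[...,1])<.17)
    Q=C[m]; print(c,len(Q),rect(Q), 'pred',o0[:2],PSI)
    # fit the centre line of the walls (3 mm inside the outer faces)
    def res(v):
        cs,sn=np.cos(v[2]),np.sin(v[2]); d=Q[:,:2]-v[:2]; a=d@[cs,sn]; b=d@[-sn,cs]
        return np.minimum(abs(abs(a)-.122),abs(abs(b)-.153))
    s=least_squares(res,[o0[0],o0[1],PSI],loss='soft_l1',f_scale=.002); print(s.x,np.median(res(s.x)))
    z=C[...,2]; sh=(abs(z-.029)<.004)&(L[...,0]>0.02)&(L[...,0]<.115)&(abs(L[...,1])<.145)
    print('shelf',sh.sum(),np.percentile(L[sh][:,0],[1,5,50,95]), np.median(z[sh]))
    fl=(L[...,0]>-.11)&(L[...,0]<.03)&(abs(L[...,1])<.14); print('floor z',np.median(z[fl]), 'table', np.median(z[(abs(C[...,0]-.45)<.05)&(abs(C[...,1]+.02)<.03)]))
    im=cv2.imread(f'pics/{c}3.png')
    for p in plates(im,C): print(p['c'],p['yaw'],p['s'],p['fin'])
E
```

```text
top 1426 (array([0.5648, 0.219 ]), np.float64(1.6881361781420614), (312.7925720214844, 252.9445343017578)) pred [0.5622 0.2192] 0.117
[0.5636 0.218  0.1157] 0.0017433675284652186
shelf 3231 [0.0425 0.0455 0.0779 0.1113] 0.028062676892618432
floor z 0.004846321996686664 table -0.0012170502609167855
[ 0.6203 -0.1339] 0.2824650518049734 (120.73028564453125, 65.30496215820312) [ 0.5817 -0.1444]
[ 0.458  -0.1181] 0.11093514034022744 (120.28651428222656, 64.54132080078125) [ 0.4191 -0.1217]
[ 0.4277 -0.3147] -0.4647764047582559 (120.88079833984375, 65.14604949951172) [ 0.3926 -0.296 ]
scene 955 (array([0.569 , 0.2199]), np.float64(1.6885755164981404), (312.61773681640625, 262.29241943359375)) pred [0.5622 0.2192] 0.117
[0.5663 0.2207 0.1214] 0.0015801654790435216Traceback (most recent call last):
  File "<stdin>", line 15, in <module>
    return _quantile_unchecked(
        a, q, axis, out, overwrite_input, method, keepdims, weights)
    return _ureduce(a,
                    func=_quantile_ureduce_func,
    ...<5 lines>...
                    overwrite_input=overwrite_input,
                    method=method)
    r = func(a, **kwargs)
    result = _quantile(arr,
                       quantiles=q,
    ...<2 lines>...
                       out=out,
                       weights=wgt)
    slices_having_nans = np.isnan(arr[-1, ...])
                                  ~~~^^^^^^^^^
IndexError: index -1 is out of bounds for axis 0 with size 0
```

```bash
cat >> h.py <<'E'
O=np.array([.5635,.2187,0]); PSI=.116
ux=np.array([np.cos(PSI),np.sin(PSI),0]); uy=np.array([-np.sin(PSI),np.cos(PSI),0])
def B(x,y,z): return O+ux*x+uy*y+uz*z
def look(tag=None):
    im,d=snap('top',tag); C=cloud('top',d); np.save('last.npy',C); return plates(im[...,::-1],C)
def pick(p,rel,g):
    """rel: closing axis relative to plate x; g: tip height over plate underside"""
    f=np.r_[p['c']-.039*np.array([np.cos(p['yaw']),np.sin(p['yaw'])]),0]; o=down(p['yaw']+rel)
    rch(f+uz*.15,o); go(f+uz*.07)
    hit=go(f+uz*g,speed=.06,guard=12); hand.close_gripper(80); print('pick hit',hit); state()
    go(tip()+uz*.13,speed=.2)
    op=telemetry.read_opening(); print('held',op); return op
def insert(y,rel,g,x0=-.035,dy=0,lift=.0015):
    o=down(PSI+rel); fx=lambda x:x-.039
    rch(B(fx(x0),y+dy,.17),o); go(B(fx(x0),y+dy,.05+g),speed=.15)
    hit=go(B(fx(x0),y+dy,.006+lift+g),speed=.04,guard=10); print('lower hit',hit); state()
    hit=go(B(fx(.063),y+dy,.006+lift+g),speed=.05,guard=14)
    bx=(tip()-O)@ux+.039; print('insert hit',hit,'origin x',bx); state(); return bx
E
python3 - <<'E'
from h import *
P=look('a'); print([(p['c'].round(4),round(p['yaw'],3)) for p in P])
p=min(P,key=lambda p:np.linalg.norm(p['c']-[.458,-.118]))
f=p['c']-.039*np.array([np.cos(p['yaw']),np.sin(p['yaw'])])
for k in (np.pi/2,-np.pi/2,0,np.pi):
    print(k,[None if q is None else np.round(q,2) for q in (robot.solve_ik([f[0],f[1],-.008],list(down(p['yaw']+k))),robot.solve_ik(list(B(.02,.035,.0)),list(down(PSI+k))))])
E
```

```text
[(array([ 0.6201, -0.1342]), np.float64(0.291)), (array([ 0.4582, -0.1181]), np.float64(0.108)), (array([ 0.4271, -0.3159]), np.float64(-0.458))]
1.5707963267948966 [array([-0.52,  0.07,  2.28, -0.  ,  0.8 , -2.2 ]), array([ 0.26,  0.43,  1.8 , -0.  ,  0.91, -1.43])]
-1.5707963267948966 [array([-0.52,  0.07,  2.28, -0.  ,  0.8 ,  0.95]), array([0.26, 0.43, 1.8 , 0.  , 0.91, 1.71])]
0 [array([-0.52,  0.07,  2.28, -0.  ,  0.8 , -0.62]), array([ 0.26,  0.43,  1.8 , -0.  ,  0.91,  0.14])]
3.141592653589793 [array([-0.52,  0.07,  2.28, -0.  ,  0.8 ,  2.52]), None]
```

```bash
python3 - <<'E'
from h import *
P=look(); p=min(P,key=lambda p:np.linalg.norm(p['c']-[.458,-.118]))
op=pick(p,-np.pi/2,.018)
if not .009<op<.015: raise SystemExit('bad grip')
insert(.0355,-np.pi/2,.018)
im,d=snap('scene','ins1'); cv2.imwrite('pics/ins1c.png',cv2.resize(im[190:430,230:530,::-1],(750,600),interpolation=cv2.INTER_CUBIC))
E
```

```text
pick hit False
t 39.8 p [ 0.4196 -0.1222 -0.0077] F [0.2 0.1 3.4] op 0.0102 grip 79.3
held 0.01078016154273229
lower hit False
t 44.1 p [ 4.862e-01  2.455e-01 -1.000e-04] F [ 0.3  0.5 -2.1] op 0.0107 grip 78.5
insert hit False origin x 0.05892334863758826
t 46.2 p [ 0.5792  0.2564 -0.0011] F [-9.2 -2.   4. ] op 0.0109 grip 79.5
```

View pics/ins1c.png

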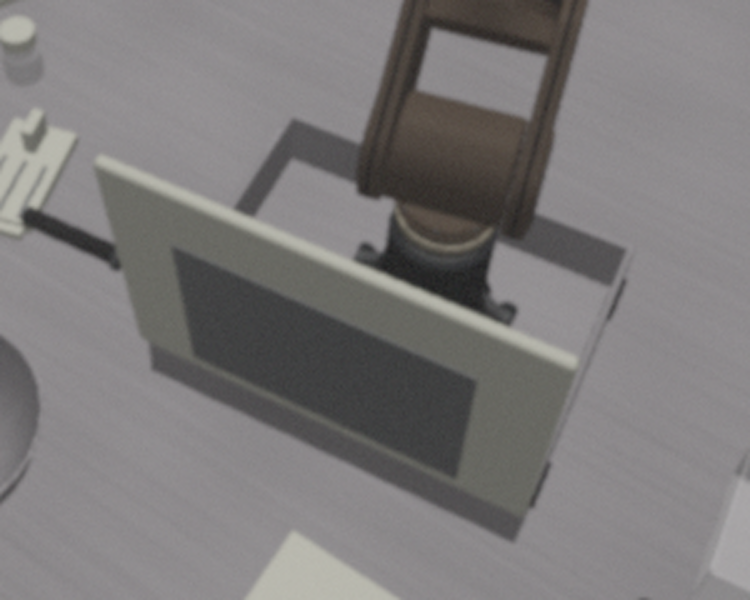

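Inserted to x = 0.059 with wall contact; the lid hides the inside from the scene camera. I'll release it and do the second plate (B).

```bash
cat >> h.py <<'E'
def release():
    hand.gripper_open(); go(tip()+uz*.14,speed=.2)
def inbox(C):
    L=np.stack([(C-O)@ux,(C-O)@uy,C[...,2]],-1); m=(L[...,0]>-.11)&(L[...,0]<.05)&(abs(L[...,1])<.145)&(L[...,2]>.035)&(L[...,2]<.058)
    n,lab,S,_=cv2.connectedComponentsWithStats(m.astype(np.uint8))
    return [(np.round(L[lab==i].mean(0),4),np.round(np.ptp(L[lab==i],axis=0),3)) for i in range(1,n) if S[i,4]>15]
E
python3 - <<'E'
from h import *
release(); rch([.35,-.35,.3],down(-np.pi/2-.3))
P=look('b'); print([(p['c'].round(4),round(p['yaw'],3)) for p in P]); print(inbox(np.load('last.npy')))
p=min(P,key=lambda p:np.linalg.norm(p['c']-[.62,-.134]))
op=pick(p,-np.pi/2,.018)
if not .009<op<.015: raise SystemExit('bad grip')
insert(-.0355,-np.pi/2,.018)
E
```

```text
[(array([ 0.6204, -0.1336]), np.float64(0.287)), (array([ 0.4277, -0.3143]), np.float64(-0.468))]
[(array([0.0188, 0.0329, 0.0476]), array([0.03 , 0.012, 0.017]))]
pick hit False
t 53.9 p [ 0.5833 -0.1447 -0.0077] F [-0.7 -0.1  2.2] op 0.0107 grip 79.5
held 0.010459803276445545
lower hit False
t 58.0 p [ 4.944e-01  1.749e-01 -2.000e-04] F [-0.2  0.7 -2.4] op 0.0108 grip 78.8
insert hit True origin x 0.058367471186151106
t 59.8 p [ 0.5868  0.1858 -0.0014] F [-1.5  0.1  3.5] op 0.0103 grip 79.7
```

```bash
python3 - <<'E'
from h import *
release(); q=list(telemetry.read_qpos()); rch([.42,-.02,.35],down(PSI)); robot.movej([-1.2]+list(telemetry.read_qpos()[1:]))
P=look('c'); print([(p['c'].round(4),round(p['yaw'],3)) for p in P]); print(inbox(np.load('last.npy')))
p=min(P,key=lambda p:np.linalg.norm(p['c']-[.427,-.315])); a=p['yaw']
f=np.r_[p['c']-.039*np.array([np.cos(a),np.sin(a)]),0]
# centre the fin by a light pinch across, then pinch it lengthwise
rch(f+uz*.15,down(a-np.pi/2)); go(f+uz*.07); print(go(f+uz*.018,speed=.06,guard=12)); hand.close_gripper(25); state()
hand.gripper_open(); f2=tip(); f2[2]=0; go(f2+uz*.09); 
p=dict(c=f2[:2]+.039*np.array([np.cos(a),np.sin(a)]),yaw=a)
op=pick(p,0,.028)
if not .026<op<.034: raise SystemExit('bad grip')
insert(-.1065,0,.028)
E
```

```text
[(array([ 0.4277, -0.3146]), np.float64(-0.467))]
[(array([ 0.019 , -0.0378,  0.0475]), array([0.031, 0.012, 0.019])), (array([0.0181, 0.0328, 0.0473]), array([0.029, 0.013, 0.017]))]
False
t 68.3 p [ 0.393  -0.297  -0.0078] F [0.8 0.4 0.9] op 0.0119 grip 26.5
pick hit False
t 73.2 p [ 0.3932 -0.2973  0.0026] F [-1.   0.9  4.1] op 0.0276 grip 79.5
held 0.027770651864065993
lower hit False
t 77.5 p [0.5027 0.1044 0.0098] F [ 0.2  0.4 -2.5] op 0.0278 grip 79.0
insert hit True origin x 0.058132200865798914
t 79.3 p [0.5948 0.1153 0.0089] F [-2.4 -0.5  3.4] op 0.0278 grip 79.9
```

```bash
python3 - <<'E'
from h import *
release(); rch([.42,-.02,.35],down(PSI)); robot.movej([-1.2]+list(telemetry.read_qpos()[1:]))
P=look('d'); print(len(P)); C=np.load('last.npy'); print(inbox(C))
for y in (-.1065,-.0355,.0355):
    L=np.stack([(C-O)@ux,(C-O)@uy,C[...,2]],-1); m=(L[...,0]>.0)&(L[...,0]<.038)&(abs(abs(L[...,1]-y)-.02)<.008); Q=L[m]; print(y,np.median(Q[:,2]), np.linalg.lstsq(np.c_[Q[:,:2],np.ones(len(Q))],Q[:,2],rcond=None)[0][:2])
im=cv2.imread('pics/d.png'); cv2.imwrite('pics/dc.png',cv2.resize(im[80:290,90:420],(780,496),interpolation=cv2.INTER_CUBIC)); state()
E
```

```text
0
[(array([ 0.019 , -0.1085,  0.048 ]), array([0.03 , 0.013, 0.018])), (array([ 0.0191, -0.0378,  0.0471]), array([0.032, 0.012, 0.018])), (array([0.0184, 0.033 , 0.047 ]), array([0.03 , 0.012, 0.02 ]))]
-0.1065 0.01857512820009455 [0.01977348 0.00771057]
-0.0355 0.01896341225562015 [0.00787839 0.00453692]
0.0355 0.018711867783198777 [ 0.02392314 -0.00276841]
t 83.3 p [ 0.2428 -0.3433  0.3225] F [ 0.4 -0.4 -0.6] op 0.0854 grip 0.0
```

View pics/dc.png

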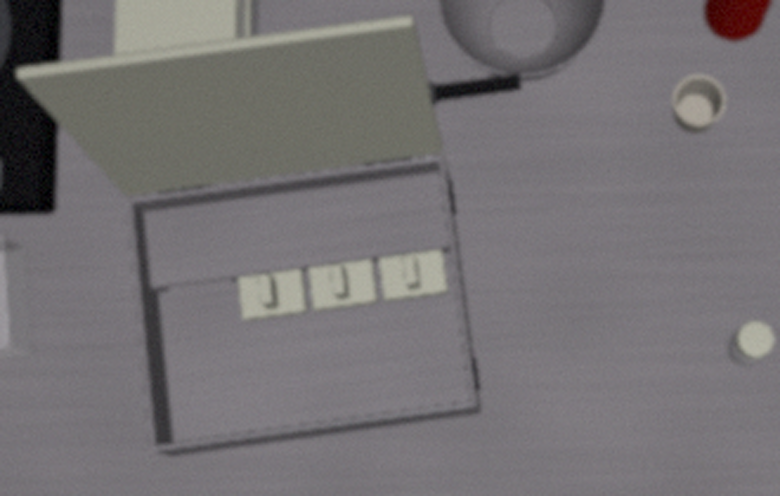

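Picture: all three plates sit level under the shelf in separate slots, with their fins outside at crop (270,290), (343,280) and (413,272). Jar and cup are standing. Now I shut the lid.

```bash
python3 - <<'E'
from h import *
b=bar(1.66); o=down(PSI); robot.movej([-.1]+list(telemetry.read_qpos()[1:]))
rch(b+uz*.13,o); go(b+uz*.05); print(go(b,speed=.08,guard=15)); hand.close_gripper(40); state()
if telemetry.read_opening()<.008: raise SystemExit('missed')
for t in list(np.arange(1.56,.05,-.1))+[.03,-.01]:
    h=go(bar(t),speed=.12,guard=40 if t<.1 else None)
    F=telemetry.read_ft_force()
    if h or np.linalg.norm(F)>70 or telemetry.read_opening()<.008: print('stop',t,F); break
state(); hand.gripper_open(); go(tip()+uz*.15); rch([.45,-.02,.35],o); robot.movej([-1.2]+list(telemetry.read_qpos()[1:]))
for c in ('top','scene'):
    im,d=snap(c,c+'0'); np.save(c+'0.npy',cloud(c,d))
E
python3 lid2.py
```

```text
False
t 88.2 p [0.7274 0.0231 0.1392] F [ 2.2  0.3 -0. ] op 0.0122 grip 39.0
t 92.7 p [0.5928 0.0072 0.0234] F [ 6.2 -1.5  0.5] op 0.0125 grip 44.0
top 5414 7654 resid 0.0017734553274712077 ang 0.004822300522776258 yaw 0.23090777287483774 ((598.4371337890625, 85.28961944580078), (310.25006103515625, 248.6212615966797), 83.33939361572266) centre [0.5634 0.2201 0.0739]
  hinge [0.685  0.2487 0.0633] bar [0.6172 0.0129 0.0689] x [ 0.9734  0.2289 -0.0048]
scene 6865 8792 resid 0.0013065630081188202 ang 0.0054245442284628605 yaw 0.06576038994921322 ((575.5333251953125, 181.5463104248047), (250.349365234375, 311.12908935546875), 2.790954113006592) centre [0.5628 0.219  0.0739]
  hinge [0.6874 0.2272 0.0633] bar [0.5818 0.0058 0.0689] x [ 0.9978  0.0657 -0.0054]
```

The lid measures about 0.005 rad (shut) and the arm is clear, so I'm handing the job in.

```bash
python3 -c "
from h import *
state(); print(ticket.finish_job())"
```

```text
t 97.0 p [ 0.2539 -0.372   0.3225] F [ 0.1  0.5 -0.3] op 0.085 grip 0.0
the job is handed in; nothing more can be done
None
```

The job is handed in at about 97 s: all three white plates measured flat and fully home in separate slots, the lid measured shut at about 0.005 rad, and the jar and cup were still standing when last viewed; the hand-in call returned no verdict.

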